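# Close the sample chamber and sniff its lid seam for leaks

### The job

Get the sample chamber sealed and leak-checked: first screw every winged cap on its lid clockwise until it is fully home. Then take the leak-detector wand from the bench and guide its tip slowly, about 2 cm a second, along the whole dark lid seam, lightly touching it or no more than a few millimetres off, from its rear left end (left as the robot sees it) along the left side, across the front and back along the right side to its rear right end. Finally lay the wand flat and lengthwise on the middle of the rubber rest pad, let it go, and leave everything else on the bench where it stands.

Things in the scene. Friction and masses are not known exactly. Their poses are not given: they have to be found in the camera images.
- chamber: Fixed aluminium chamber, a low box 205 mm deep, 250 mm wide, 70 mm tall; origin on its underside, x away from the robot, y left; spans x -95 to 110, y -125 to 125 mm. A dark 5 mm wide seam is flush in its top: a bevelled U along left side, front (robot side) and right side. Inside it are four square seats; two to four hold a loose steel port (54 mm square, 0.4 kg) with a winged cap.
- seam0 (a point): Point on the lid seam's centre line, on the chamber's top face (70 mm above the bench): rear left end. The seam runs in straight lines seam0, seam2, seam3, seam5, seam6, seam8; each side piece is 105 mm, each corner bevel 42 mm, the front 150 mm long.
- seam2 (a point): Point on the lid seam's centre line, on the chamber's top face (70 mm above the bench): front end of the left side. The seam runs in straight lines seam0, seam2, seam3, seam5, seam6, seam8; each side piece is 105 mm, each corner bevel 42 mm, the front 150 mm long.
- seam3 (a point): Point on the lid seam's centre line, on the chamber's top face (70 mm above the bench): left end of the front. The seam runs in straight lines seam0, seam2, seam3, seam5, seam6, seam8; each side piece is 105 mm, each corner bevel 42 mm, the front 150 mm long.
- seam5 (a point): Point on the lid seam's centre line, on the chamber's top face (70 mm above the bench): right end of the front. The seam runs in straight lines seam0, seam2, seam3, seam5, seam6, seam8; each side piece is 105 mm, each corner bevel 42 mm, the front 150 mm long.
- seam6 (a point): Point on the lid seam's centre line, on the chamber's top face (70 mm above the bench): front end of the right side. The seam runs in straight lines seam0, seam2, seam3, seam5, seam6, seam8; each side piece is 105 mm, each corner bevel 42 mm, the front 150 mm long.
- seam8 (a point): Point on the lid seam's centre line, on the chamber's top face (70 mm above the bench): rear right end. The seam runs in straight lines seam0, seam2, seam3, seam5, seam6, seam8; each side piece is 105 mm, each corner bevel 42 mm, the front 150 mm long.
- cap0 (a joint): Angle of a white captive screw cap (rad): 0 = fully home at its stop, positive = unscrewed, counter-clockwise from above, up to 2.4; starts at 0.8 to 2.0. It turns in place without rising, has light friction (0.05 N m) and stays where it is left. None if this cap is not fitted.
- cap0_top (a point): Centre of the top of that cap's wing, on the cap's axis, 119 mm above the bench. The wing is an upright bar 52 mm long, 14 mm thick, 24 mm high along this point's y, on a round cap of 48 mm diameter (its top 95 mm above the bench). Fully home, it is parallel to the chamber's y. Cap axes are 90 mm apart, 60 mm from the seam. None if not fitted.
- cap1 (a joint): Angle of a white captive screw cap (rad): 0 = fully home at its stop, positive = unscrewed, counter-clockwise from above, up to 2.4; starts at 0.8 to 2.0. It turns in place without rising, has light friction (0.05 N m) and stays where it is left. None if this cap is not fitted.
- cap1_top (a point): Centre of the top of that cap's wing, on the cap's axis, 119 mm above the bench. The wing is an upright bar 52 mm long, 14 mm thick, 24 mm high along this point's y, on a round cap of 48 mm diameter (its top 95 mm above the bench). Fully home, it is parallel to the chamber's y. Cap axes are 90 mm apart, 60 mm from the seam. None if not fitted.
- cap2 (a joint): Angle of a white captive screw cap (rad): 0 = fully home at its stop, positive = unscrewed, counter-clockwise from above, up to 2.4; starts at 0.8 to 2.0. It turns in place without rising, has light friction (0.05 N m) and stays where it is left. None if this cap is not fitted.
- cap2_top (a point): Centre of the top of that cap's wing, on the cap's axis, 119 mm above the bench. The wing is an upright bar 52 mm long, 14 mm thick, 24 mm high along this point's y, on a round cap of 48 mm diameter (its top 95 mm above the bench). Fully home, it is parallel to the chamber's y. Cap axes are 90 mm apart, 60 mm from the seam. None if not fitted.
- cap3 (a joint): Angle of a white captive screw cap (rad): 0 = fully home at its stop, positive = unscrewed, counter-clockwise from above, up to 2.4; starts at 0.8 to 2.0. It turns in place without rising, has light friction (0.05 N m) and stays where it is left. None if this cap is not fitted.
- cap3_top (a point): Centre of the top of that cap's wing, on the cap's axis, 119 mm above the bench. The wing is an upright bar 52 mm long, 14 mm thick, 24 mm high along this point's y, on a round cap of 48 mm diameter (its top 95 mm above the bench). Fully home, it is parallel to the chamber's y. Cap axes are 90 mm apart, 60 mm from the seam. None if not fitted.
- wand: Loose leak-detector wand, 0.09 to 0.17 kg: a grey square grip 110 mm long and 26 x 26 mm thick, with a thin round steel nozzle 65 mm long out of one end. Origin at the centre of the grip, x along the wand towards the tip. Lying flat its origin is 13 mm above what it lies on. It lies near one side of the chamber at the start. The four sides of the grip are alike.
- wand_tip (a point): The tip of the wand's nozzle, 120 mm from the wand's origin along its x, on its axis (6 mm diameter at the tip).
- pad: Fixed light grey rubber rest pad lying on the bench on the other side of the chamber from the wand, 240 mm (its x) by 100 mm (its y) by 8 mm thick, with two thin dark cross lines; origin on its underside at its centre.
- amber: Bystander, to be left alone: amber glass bottle with a red cap, 60 mm diameter, 90 mm tall; origin at the centre of its underside.
- jar: Bystander, to be left alone: squat glass jar with a white cap, 72 mm diameter, 70 mm tall; origin at the centre of its underside.
- beaker: Bystander, to be left alone: open glass beaker, 76 mm diameter, 90 mm tall; origin at the centre of its underside.
- timer: Bystander, to be left alone: flat white bench timer, 70 x 90 x 22 mm; origin at the centre of its underside.
- vial0: Bystander, to be left alone: glass vial with a white cap, 32 mm diameter, 75 mm tall; origin at the centre of its underside.
- vial1: Bystander, to be left alone: glass vial with a white cap, 36 mm diameter, 85 mm tall; origin at the centre of its underside.
There are look-alikes about, which are no part of the job. What is shaped like the part that bears cap2 but brown or green is not meant.

How it is judged:
On the way, in this order (a step that is already met when the one before it is completed fails the run):
1. every fitted cap is screwed home (value of joint each of cap0, cap1, cap2, cap3 below 0.12 rad), for 0.2 s.
2. the wand's tip passes slowly over the seam: rear left end (distance between wand_tip and seam0 below 0.008 m and linear speed of wand below 0.06 m/s), for 0.12 s.
3. the wand's tip passes slowly over the seam: middle of the left side (x of wand_tip in the frame of chamber between 0.002 and 0.018 m and y of wand_tip in the frame of chamber between 0.097 and 0.113 m and z of wand_tip in the frame of chamber between 0.062 and 0.078 m and linear speed of wand below 0.06 m/s), for 0.12 s.
4. the wand's tip passes slowly over the seam: front end of the left side (distance between wand_tip and seam2 below 0.008 m and linear speed of wand below 0.06 m/s), for 0.12 s.
5. the wand's tip passes slowly over the seam: left end of the front (distance between wand_tip and seam3 below 0.008 m and linear speed of wand below 0.06 m/s), for 0.12 s.
6. the wand's tip passes slowly over the seam: middle of the front (x of wand_tip in the frame of chamber between -0.083 and -0.067 m and y of wand_tip in the frame of chamber between -0.008 and 0.008 m and z of wand_tip in the frame of chamber between 0.062 and 0.078 m and linear speed of wand below 0.06 m/s), for 0.12 s.
7. the wand's tip passes slowly over the seam: right end of the front (distance between wand_tip and seam5 below 0.008 m and linear speed of wand below 0.06 m/s), for 0.12 s.
8. the wand's tip passes slowly over the seam: front end of the right side (distance between wand_tip and seam6 below 0.008 m and linear speed of wand below 0.06 m/s), for 0.12 s.
9. the wand's tip passes slowly over the seam: middle of the right side (x of wand_tip in the frame of chamber between 0.002 and 0.018 m and y of wand_tip in the frame of chamber between -0.113 and -0.097 m and z of wand_tip in the frame of chamber between 0.062 and 0.078 m and linear speed of wand below 0.06 m/s), for 0.12 s.
10. the wand's tip passes slowly over the seam: rear right end (distance between wand_tip and seam8 below 0.008 m and linear speed of wand below 0.06 m/s), for 0.12 s.
At the end, for the whole second after the job is handed in: Fitted caps within 0.12 rad of home; the wand still and flat on the pad, its grip's centre within 60 mm lengthwise and 30 mm crosswise of the pad's centre, within 0.3 rad of its length. Before, caps home, the tip passed the nine seam points in order within 8 mm, under 60 mm/s, at least 0.12 s each (all of step 1 and x of wand in the frame of pad between -0.06 and 0.06 m and y of wand in the frame of pad between -0.03 and 0.03 m and z of wand in the frame of pad between 0.013 and 0.03 m and angle between the x axis of wand and the x axis of pad, either way round below 0.3 rad and linear speed of wand below 0.02 m/s); the robot touches nothing.
It fails at once if a bystander is pushed more than 50 mm from its place (distance of any of amber, jar, beaker, timer, vial0, vial1 from where it was at the start of the episode above 0.05 m).
Of port0, port1, port2, port3 only 2 to 4 are there at a start; the rules pass over those that are not, and their reading is None.
At some moment in a run one of wand may be knocked a few centimetres aside while the robot is not near it.
Once in a run the grip may slacken for a moment while it holds something.
It also fails if it takes over 210 s, if anything falls off the work surface, if the arm or the gripper's body presses on something with over 40 N, if the wrist force passes 120 N, or if a joint passes its speed limit or range.

### The arm

A 6-joint arm with a two-finger parallel gripper is mounted at the origin on the work surface. World frame = base frame: x ahead of the robot, y to its left, z up, the work surface at z = 0. Lengths are in m, angles in rad, forces in N, time in s.
With the tool pointing down it reaches from about 0.275 to 0.775 m from the base axis. Payload 14.6 kg.
Tool frame: the origin (TCP) lies midway between the tips of the shut fingers; the grasp point (between the pads) lies bot.pinch_z behind it (bot.pinch_z is the distance from the TCP to the grasp point, in m); z points along the fingers, y is the line along which they close (so a half turn about z gives the same grasp; the last joint's range is limited). The gripper opens to 85 mm and grips with 20 to 120 N. Pads are 22 mm wide; open, the fingers measure 114 mm over their backs; the gripper's body (76 mm by 85 mm) begins 54 mm behind the grasp point. The pads swing forward as they close: fully open they stand 13 mm farther back than shut.
Start: joints at [1.134, 0.263, -0.048, 1.259, 0, 1.415], TCP at [0.146, 0.504, 0.231] pointing down, gripper open.
Joint ranges: [-2.65, 2.65], [-0.89, 1.7], [-1.18, 1.37], [-2.13, 2.11], [-1.35, 1.29], [-3.14, 3.14]. Speed limits (rad/s): [1.89, 1.89, 2.57, 2.79, 3.14, 3.14].

### API

Orientations are given as a rotation vector (axis times angle).
In Python, from workcell import bot gives the robot as it stands. Calls block until the motion is done:
- bot.goto(position, orientation): joint-space move of the TCP to a pose.
- bot.line_to(position, speed=0.15, rot=None): straight line of the TCP; rot=None keeps the orientation; speed is the mean speed in m/s.
- bot.movej(angles): joint-space move.
- bot.gripper_to(opening): finger opening in m; the grip force is fixed at half the most; returns when the fingers have stopped.
- bot.dwell(seconds).
- bot.inverse_kinematics(position, orientation): joint angles nearest the present ones, or None.
- bot.read_camera(name): name is "scene" or "side" or "wrist"; returns a dict with "color" (480x640x3 uint8, blue, green, red), "range_z" (480x640 float32, m along the optical axis (not along the pixel's ray), 0 where there is no reading), "camera_matrix" (3x3 intrinsics, pixels), "R" (3x3) and "t" (3): a world point X has camera coordinates R X + t. Camera axes: x right, y down, z forward; pixel columns grow to the right and rows downward; lengths in m; the calibration is good to about 2 mm. A picture is of the moment at which its call begins.
A pose or a line that the arm cannot do raises bot.PlanningError and nothing moves.
- bot.sign_off(): hands the job in; it is judged then, once.
Readings, each from a call of its own:
- bot.get_time_s(): time.
- bot.get_joint_positions(): joint angles.
- bot.get_joint_vel(): joint speeds.
- bot.get_joint_efforts(): joint torques, N m.
- bot.get_tool_pos(): TCP position.
- bot.get_tool_rot(): TCP orientation.
- bot.get_contact_force(): force on the tool from outside, world axes, zero at the start.
- bot.get_wrist_torque(): the same for the moment, N m.
- bot.get_grip_width(): finger opening in m.
- bot.get_grasp_force(): force on a finger pad.
Only numpy, scipy, OpenCV 4.12 (cv2) and the standard library are available. Lean on these libraries where they do the work, as an engineer would, in place of code of your own. Each camera call takes 0.05 s, during which the arm holds its last target. There are 200 camera calls.

## Working session

There is one attempt and no reset: what is moved stays moved. The work goes in short steps, each a Python script; the robot and the scene stay as the last script left them, time stands still between calls to the robot, and variables do not carry over. Pictures are saved under pics/ and viewed, at most 14 in all, crops included, and the job is handed in when it is done.

```bash
ls; mkdir -p pics
python3 - <<'E'
from workcell import bot
import cv2,numpy as np
for n in ("scene","side"):
    d=bot.read_camera(n); cv2.imwrite(f"pics/{n}0.png",d["color"]); np.savez(f"{n}0.npz",**d)
    print(n,d["camera_matrix"].tolist(),(-d["R"].T@d["t"]).round(3),d["R"].round(2).tolist(),(d["range_z"]>0).mean())
print(bot.pinch_z,bot.get_tool_rot(),bot.get_time_s())
E
```

```text
pics
scene [[532.59960613959, 0.0, 318.3344445941049], [0.0, 532.59960613959, 245.846720076178], [0.0, 0.0, 1.0]] [ 0.955 -0.664  0.792] [[0.9, 0.43, -0.01], [0.28, -0.6, -0.75], [-0.33, 0.67, -0.67]] 0.996015625
side [[493.35393386030245, 0.0, 319.3261494685342], [0.0, 493.35393386030245, 237.1800710524306], [0.0, 0.0, 1.0]] [ 0.293 -0.653  0.697] [[0.89, -0.45, -0.02], [-0.31, -0.58, -0.75], [0.33, 0.68, -0.66]] 0.9957779947916666
0.0187 [-4.41100716e-01 -3.11018463e+00  1.39871076e-03] 0.1
```

View pics/scene0.png

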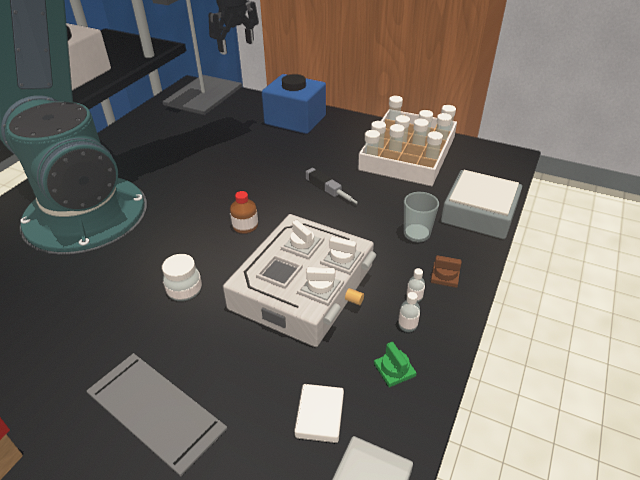

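View pics/side0.png

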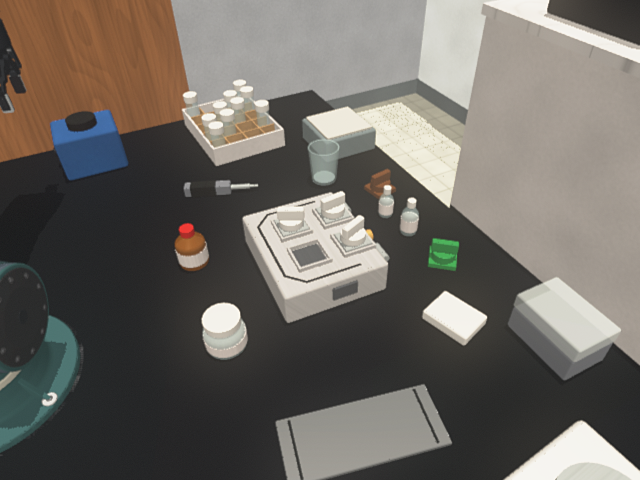

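Scene view: the chamber is at about (300,278) with three white caps, and the front-right seat is empty. The wand is at (332,186) on the left and the pad at (157,412) on the right; the bottle, jar, beaker, timer and two vials stand around them. Next I'll get depth positions and look from the wrist camera.

```bash
cat > h.py <<'E'
from workcell import bot
import cv2,numpy as np
from scipy.spatial.transform import Rotation as Rn
def cloud(d):
    K=d["camera_matrix"];v,u=np.mgrid[:480,:640];z=d["range_z"]
    c=np.stack([(u-K[0,2])/K[0,0]*z,(v-K[1,2])/K[1,1]*z,z],-1)
    w=(c-d["t"])@d["R"]; w[z<=0]=np.nan; return w
def pixplane(d,u,v,h):
    r=np.linalg.inv(d["camera_matrix"])@[u,v,1]; r=d["R"].T@r; o=-d["R"].T@d["t"]
    return o+r*(h-o[2])/r[2]
def down(yaw):  # tool z down, tool y along world direction yaw
    y=np.array([np.cos(yaw),np.sin(yaw),0]);z=np.array([0,0,-1.]);return Rn.from_matrix(np.stack([np.cross(y,z),y,z],1)).as_rotvec()
def snap(n,tag):
    d=bot.read_camera(n);cv2.imwrite(f"pics/{tag}.png",d["color"]);np.savez(f"{tag}.npz",**d);return d
E
python3 - <<'E'
from h import *
for n,P in dict(scene=[("chtop",300,330,),("chtopfront",240,283),("padc",157,412),("wand",333,187),("capL",301,241),("capR",321,272),("capB",343,240),("amber",241,198),("jar",180,262),("beaker",421,200),("timer",320,410),("v0",418,276),("v1",411,300)],side=[("padc",365,433),("wand",222,187),("capL",291,212),("capB",332,200),("capR",353,225),("amber",186,230),("jar",221,312),("beaker",323,145),("timer",455,317)]).items():
    w=cloud(np.load(f"{n}0.npz"))
    for a,u,v in P: print(n,a,np.nanmedian(w[v-1:v+2,u-1:u+2].reshape(-1,3),0).round(3))
E
```

```text
scene chtop [ 0.65  -0.124  0.034]
scene chtopfront [ 0.509 -0.098  0.071]
scene padc [ 0.505 -0.358  0.009]
scene wand [0.514 0.317 0.026]
scene capL [0.573 0.033 0.097]
scene capR [ 0.656 -0.048  0.117]
scene capB [0.658 0.047 0.12 ]
scene amber [0.384 0.113 0.09 ]
scene jar [ 0.372 -0.097  0.07 ]
scene beaker [0.74  0.299 0.071]
scene timer [ 0.749 -0.248  0.023]
scene v0 [0.807 0.066 0.068]
scene v1 [ 0.817 -0.011  0.081]
side padc [ 0.501 -0.358  0.007]
side wand [0.505 0.317 0.022]
side capL [0.567 0.042 0.116]
side capB [0.655 0.039 0.115]
side capR [ 0.651 -0.05   0.118]
side amber [0.377 0.115 0.09 ]
side jar [ 0.376 -0.096  0.069]
side beaker [0.762 0.295 0.076]
side timer [ 0.743 -0.253  0.022]
```

Run:
```python
from h import *
for x,h in((.55,.42),(.52,.42),(.5,.40),(.5,.36)):
    q=bot.inverse_kinematics([x,0,h],down(np.pi/2)); q2=bot.inverse_kinematics([x,0,h],down(-np.pi/2)); print(x,h,q,q2)
    if q is not None or q2 is not None: break
R=down(np.pi/2) if q is not None else down(-np.pi/2)
bot.goto([x,0,h],R)
d=snap("wrist","w1"); print(-d["R"].T@d["t"],d["R"].round(2).tolist())
bot.goto([.5,.25,.35],R); d=snap("wrist","w2"); print(-d["R"].T@d["t"],bot.get_time_s(),bot.get_joint_positions())
```

```text
0.55 0.42 [-0.14817802  0.34626361  0.58940072  1.81393345  0.         -0.14817802] [-0.14817802  0.34626361  0.58940072  1.81393345  0.          2.99341463]
[ 4.70985148e-01 -1.94101752e-04  5.62768872e-01] [[-0.0, 1.0, 0.0], [0.95, 0.0, 0.31], [0.31, 0.0, -0.95]]
[0.42139268 0.24862045 0.49312844] 3.625 [ 3.16018860e-01  3.24578617e-01  3.61773115e-01  1.60740111e+00
 -2.38404463e-04  3.17157147e-01]
```

View pics/w1.png

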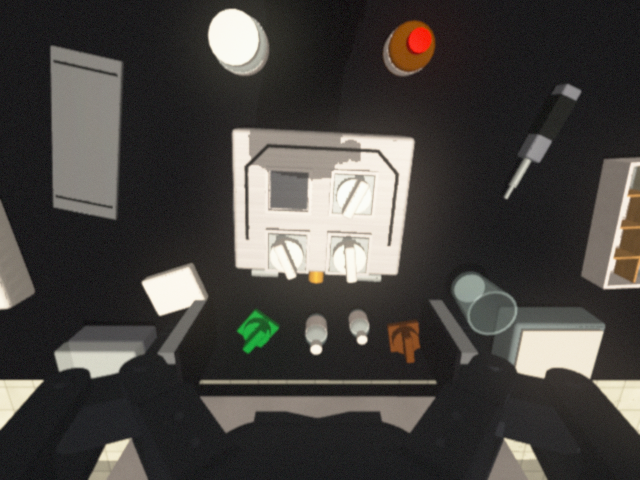

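View pics/w2.png

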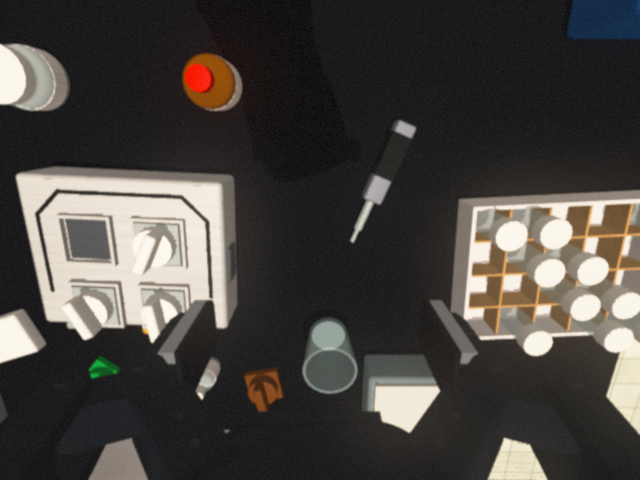

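w1 is a top-down view. The chamber seam corners are near (249,165), (268,147), (379,151) and (396,173), the caps at (354,195), (350,258) and (287,258), and the wand at (545,135). I'll enlarge these for accurate readings.

Run:
```python
from h import *
a=cv2.imread("pics/w1.png")[120:285,228:418]; cv2.imwrite("pics/c1.png",cv2.resize(a,None,fx=3.6,fy=3.6,interpolation=cv2.INTER_CUBIC))
a=cv2.imread("pics/w2.png")
w=a[110:250,335:430]; b=cv2.imread("pics/w1.png")[70:210,490:585]
o=np.hstack([cv2.resize(x,None,fx=4,fy=4,interpolation=cv2.INTER_CUBIC) for x in(w,b)]); cv2.imwrite("pics/c2.png",np.clip(o.astype(float)*1.5,0,255).astype(np.uint8))
```

```text
(no output)
```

View pics/c1.png

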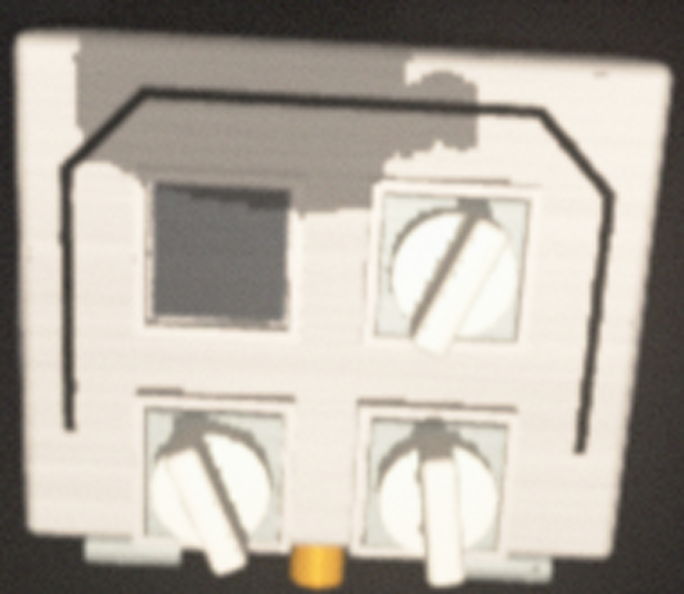

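View pics/c2.png

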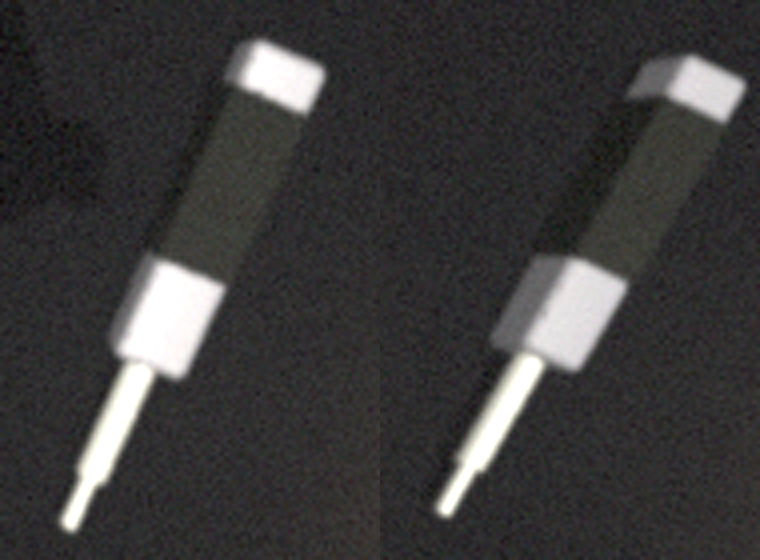

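c1 gives the seam corners, wings and empty seat clearly: rear-left end (579,452), (609,193), (541,112), (142,94), (66,165), rear-right end (69,430). c2 shows the wand from two views. Now I'll fit the chamber and cap poses.

```bash
cat >> h.py <<'E'
SEAM=np.array([[.060,.105],[-.045,.105],[-.075,.075],[-.075,-.075],[-.045,-.105],[.060,-.105]])
CAPS=np.array([[-.015,.045],[.075,.045],[.075,-.045]])
def fit2(A,B):
    a=A-A.mean(0);b=B-B.mean(0);H=a.T@b;th=np.arctan2(H[0,1]-H[1,0],H[0,0]+H[1,1])
    c,s=np.cos(th),np.sin(th);R=np.array([[c,-s],[s,c]]);return th,B.mean(0)-R@A.mean(0),R
E
python3 - <<'E'
from h import *
d=np.load("w1.npz");f=lambda p,h:pixplane(d,(p[0]+.5)/3.6-.5+228,(p[1]+.5)/3.6-.5+120,h)[:2]
S=[(579,452),(609,193),(541,112),(142,94),(66,165),(69,430)]
B=np.array([f(p,.07) for p in S]);th,t,R=fit2(SEAM,B);print("chamber",th,t,((SEAM@R.T+t-B)*1e3).round(1).tolist())
C=CAPS@R.T+t
for c,(a,b) in zip(C,[((495,225),(430,345)),((437,462),(446,582)),((187,455),(230,568))]):
    A,Bb=f(a,.119),f(b,.119);v=A-Bb  # points toward -x
    ang=np.arctan2(-v[0],v[1])-th; print("cap",c.round(4),"wing mid",((A+Bb)/2).round(4),"len",np.linalg.norm(v).round(4),"theta",ang.round(3))
# tool yaw options; IK checks
for c in C:
    for a in np.arange(-3.2,3.3,.4):
        q=bot.inverse_kinematics([*c,.099],down(a)); print(round(a,1),None if q is None else q[[3,5]].round(2),end=" ")
    print()
# trace IK
for al in(25,30,35):
  for s in(1,-1):
    Rt=(Rn.from_euler('y',al,degrees=True)*Rn.from_rotvec(down(s*np.pi/2)))
    out=[]
    for p in SEAM@R.T+t:
        a=np.radians(al);wx=np.array([np.cos(a),0,-np.sin(a)]);g=np.array([*p,.072])-.12*wx
        tcp=g+bot.pinch_z*Rt.as_matrix()[:,2]
        q=bot.inverse_kinematics(tcp,Rt.as_rotvec());out.append(None if q is None else q.round(2).tolist())
    print(al,s,out)
E
```

```text
chamber -0.04639573790504032 [0.58005159 0.00374427] [[-0.6, 0.0], [0.8, 0.0], [-0.1, -0.6], [-0.6, 0.7], [1.5, -0.3], [-1.0, 0.1]]
cap [0.5672 0.0494] wing mid [0.5654 0.0496] len 0.0486 theta 1.156
cap [0.6571 0.0452] wing mid [0.6567 0.045 ] len 0.0493 theta 1.716
cap [ 0.6529 -0.0447] wing mid [ 0.6524 -0.0429] len 0.0483 theta 1.933
-3.2 [ 0.96 -1.57] -2.8 [ 0.96 -1.97] -2.4 [ 0.96 -2.37] -2.0 [ 0.96 -2.77] -1.6 [0.96 3.11] -1.2 [0.96 2.71] -0.8 [0.96 2.31] -0.4 [0.96 1.91] -0.0 [0.96 1.51] 0.4 [0.96 1.11] 0.8 [0.96 0.71] 1.2 [0.96 0.31] 1.6 [ 0.96 -0.09] 2.0 [ 0.96 -0.49] 2.4 [ 0.96 -0.89] 2.8 [ 0.96 -1.29] 3.2 [ 0.96 -1.69] 
-3.2 [ 1.07 -1.57] -2.8 [ 1.07 -1.97] -2.4 [ 1.07 -2.37] -2.0 [ 1.07 -2.77] -1.6 [1.07 3.12] -1.2 [1.07 2.72] -0.8 [1.07 2.32] -0.4 [1.07 1.92] -0.0 [1.07 1.52] 0.4 [1.07 1.12] 0.8 [1.07 0.72] 1.2 [1.07 0.32] 1.6 [ 1.07 -0.08] 2.0 [ 1.07 -0.48] 2.4 [ 1.07 -0.88] 2.8 [ 1.07 -1.28] 3.2 [ 1.07 -1.68] 
-3.2 [ 1.07 -1.71] -2.8 [ 1.07 -2.11] -2.4 [ 1.07 -2.51] -2.0 [ 1.07 -2.91] -1.6 [1.07 2.98] -1.2 [1.07 2.58] -0.8 [1.07 2.18] -0.4 [1.07 1.78] -0.0 [1.07 1.38]
[... 894 characters left out ...]
 1.67, 0.02, -3.11], [0.05, 0.56, -0.04, 1.49, 0.03, -3.1], [0.0, 0.51, -0.14, 1.44, 0.0, -3.14], [-0.28, 0.49, -0.17, 1.41, -0.14, 2.9], [-0.32, 0.54, -0.08, 1.45, -0.16, 2.86], [-0.28, 0.71, 0.26, 1.63, -0.14, 2.9]]
35 1 [[0.04, 0.81, 0.43, 1.81, 0.02, 0.03], [0.05, 0.63, 0.05, 1.61, 0.03, 0.04], [0.0, 0.57, -0.06, 1.56, 0.0, 0.0], [-0.27, 0.55, -0.09, 1.53, -0.15, -0.22], [-0.31, 0.6, 0.01, 1.57, -0.17, -0.25], [-0.27, 0.78, 0.38, 1.77, -0.15, -0.22]]
35 -1 [[0.04, 0.81, 0.43, 1.81, 0.02, -3.11], [0.05, 0.63, 0.05, 1.61, 0.03, -3.1], [0.0, 0.57, -0.06, 1.56, 0.0, -3.14], [-0.27, 0.55, -0.09, 1.53, -0.15, 2.92], [-0.31, 0.6, 0.01, 1.57, -0.17, 2.89], [-0.27, 0.78, 0.38, 1.77, -0.15, 2.92]]
```

Run:
```python
from h import *
th=-.0464;C=[(.5665,.0494),(.6571,.0452),(.6528,-.0442)];T=[1.156,1.716,1.933]
bot.goto([.567,.049,.22],down(th+1.1)); bot.gripper_to(.05)
for c,a in zip(C,T):
    bot.goto([*c,.16],down(th+a)); bot.line_to([*c,.099],.08); print("down",bot.get_contact_force().round(1))
    bot.gripper_to(0.0); print("w",round(bot.get_grip_width(),4),bot.get_contact_force().round(1))
    bot.goto([*c,.099],down(th+a*.3)); bot.goto([*c,.099],down(th+.01))
    print("pre",bot.get_wrist_torque().round(2))
    bot.goto([*c,.099],down(th-.05)); print("end",bot.get_wrist_torque().round(2),bot.get_contact_force().round(1),round(bot.get_grip_width(),4))
    bot.gripper_to(.05); bot.line_to([*c,.16],.1)
bot.goto([.55,.05,.42],down(np.pi/2)); d=snap("wrist","w3");print(bot.get_time_s())
bot.goto([.5,.25,.35],down(np.pi/2)); snap("wrist","w4"); snap("scene","s4"); snap("side","e4")
a=cv2.imread("pics/w3.png")[100:300,200:400];b=cv2.imread("pics/w4.png")[90:290,300:500]
cv2.imwrite("pics/c3.png",np.hstack([cv2.resize(x,(400,400),interpolation=cv2.INTER_CUBIC) for x in(a,b)]))
```

```text
down [ 0.   0.1 -0.3]
w 0.0126 [-0.8  1.9  6. ]
pre [ 0.61 -0.35  0.03]
end [ 0.85 -0.59  0.23] [3.1 4.1 5.6] 0.0126
down [-0.3 -0.3  0.5]
w 0.0125 [-1.5  1.3  5.9]
pre [ 0.97 -0.57 -0.06]
end [ 0.91 -0.61  0.18] [2.8 3.9 6.2] 0.0126
down [-0.8 -0.1 -0.5]
w 0.0126 [-1.4  0.8  6. ]
pre [ 0.52 -0.4  -0.03]
end [ 0.61 -0.31 -0.03] [1.7 3.2 5.4] 0.0123
23.25
```

View pics/c3.png

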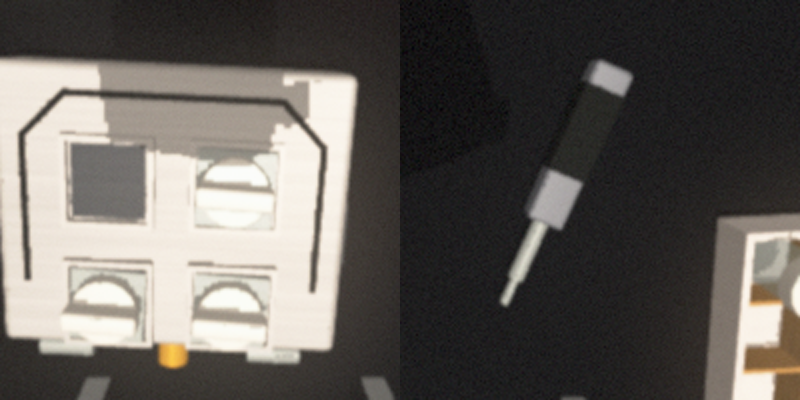

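All three wings now lie parallel to the chamber front. The wand is at about (565,150) in the right half of c3, apparently unmoved. I'll check the cap angles and locate the wand numerically.

Run:
```python
from h import *
th=-.0464
def pca(p):
    return cv2.minAreaRect((p*1e4).astype(np.float32))
for tag in("w3","s4","e4"):
    w=cloud(np.load(tag+".npz"))
    for c in[(.5668,.0494),(.6571,.0452),(.6528,-.0442)]:
        m=(abs(w[...,2]-.119)<.005)&(np.hypot(w[...,0]-c[0],w[...,1]-c[1])<.034); p=w[m][:,:2]
        if len(p)<20: continue
        v=np.linalg.svd(p-p.mean(0),full_matrices=False)[2][0]; v*=np.sign(v[1])
        print(tag,"cap",len(p),p.mean(0).round(4),"theta",(np.arctan2(-v[0],v[1])-th).round(3))
for tag in("w2","w4","s4","e4"):
    w=cloud(np.load(tag+".npz"));m=(w[...,2]>.019)&(w[...,2]<.032)&(w[...,0]>.40)&(w[...,0]<.63)&(w[...,1]>.2)&(w[...,1]<.38)
    p=w[m]; g=p[:,:2]; r=cv2.minAreaRect((g*1e3).astype(np.float32)); v=np.linalg.svd(g-g.mean(0),full_matrices=False)[2][0];v*=np.sign(v[0])
    print(tag,len(p),"mean",p.mean(0).round(4),"yaw",np.arctan2(v[1],v[0]).round(3),r)
# by pixel from two views: w4 crop at 300,90 scale 2
d=np.load("w4.npz");f=lambda x,y,h:pixplane(d,(x-400+.5)/2-.5+300,(y+.5)/2-.5+90,h).round(4)
print("tip",f(504,302,.013),"tail",f(611,69,.026),"front",f(545,224,.026))
for n,pts in(("w1",[(62,60),(120,68),(113,211),(56,203)]),("w2",[])):
    d=np.load(n+".npz")
w=cloud(np.load("s4.npz"));m=(w[...,2]>.004)&(w[...,2]<.014)&(w[...,0]>.33)&(w[...,0]<.68)&(w[...,1]>-.45)&(w[...,1]<-.27)
print("pad s",cv2.minAreaRect((w[m][:,:2]*1e3).astype(np.float32)),np.median(w[m][:,2]))
w=cloud(np.load("w1.npz"));m=(w[...,2]>.004)&(w[...,2]<.014)&(w[...,0]>.33)&(w[...,0]<.68)&(w[...,1]>-.45)&(w[...,1]<-.27)
print("pad w",cv2.minAreaRect((w[m][:,:2]*1e3).astype(np.float32)),np.median(w[m][:,2]))
```

```text
w3 cap 436 [0.5656 0.049 ] theta -0.035
w3 cap 373 [0.6556 0.0451] theta -0.044
w3 cap 380 [ 0.651  -0.0443] theta -0.046
s4 cap 142 [0.5686 0.0469] theta -0.048
s4 cap 155 [0.6587 0.0419] theta -0.045
s4 cap 177 [ 0.6541 -0.0463] theta -0.052
e4 cap 133 [0.5669 0.0452] theta -0.027
e4 cap 124 [0.6572 0.0407] theta -0.037
e4 cap 150 [ 0.6525 -0.0481] theta -0.051
w2 1779 mean [0.4718 0.3426 0.0259] yaw -0.386 ((491.56884765625, 335.6544189453125), (27.159725189208984, 148.95130920410156), 68.3022689819336)
w4 1796 mean [0.4725 0.3423 0.0258] yaw -0.385 ((492.91412353515625, 334.99298095703125), (27.180652618408203, 151.3968505859375), 68.15704345703125)
s4 364 mean [0.4822 0.3375 0.026 ] yaw -0.379 ((500.49359130859375, 331.3568420410156), (30.97585105895996, 168.76889038085938), 67.4151840209961)
e4 375 mean [0.4751 0.3383 0.0245] yaw -0.394 ((488.0089416503906, 333.91064453125), (33.362998962402344, 137.36326599121094), 64.50692749023438)
tip [0.5852 0.2981 0.013 ] tail [0.4249 0.3598 0.026 ] front [0.525  0.3228 0.026 ]
pad s ((503.61956787109375, -360.4374694824219), (178.2269744873047, 345.9951171875), 89.9922103881836) 0.008550960471373027
pad w ((494.96392822265625, -353.562255859375), (102.38731384277344, 239.85733032226562), 78.10845184326172) 0.007970751544154438
```

```bash
cat >> h.py <<'E'
TH=-.0464;CT=np.array([.5800,.0037])
cR=np.array([[np.cos(TH),-np.sin(TH)],[np.sin(TH),np.cos(TH)]])
SW=SEAM@cR.T+CT
RT=Rn.from_euler('z',TH)*Rn.from_euler('y',33,degrees=True)*Rn.from_rotvec(down(np.pi/2))
def tcp_for(tip,tt): return np.asarray(tip)-RT.as_matrix()@tt
E
python3 - <<'E'
from h import *
w=cloud(np.load("w4.npz"));g=np.array([.4742,.3425]);yaw=-.383
p=w[(w[...,2]>.04)&(w[...,2]<.3)&(w[...,0]>.4)&(w[...,1]>.27)&(np.hypot(w[...,0]-g[0],w[...,1]-g[1])<.11)];print(len(p),p[:3])
bot.goto([*g,.15],down(yaw+np.pi/2));bot.line_to([*g,.006],.1);print(bot.get_contact_force().round(1))
bot.gripper_to(0);print(bot.get_grip_width(),bot.get_grasp_force(),bot.get_tool_pos())
z=bot.get_tool_pos()[2]
bot.line_to([*g,.25],.15);print(bot.get_contact_force().round(1),bot.get_grip_width(),bot.get_grasp_force())
tt=np.array([-.12,0,z-.013]);np.save("tt.npy",tt)
bot.goto(tcp_for([*SW[0],.18],tt),RT.as_rotvec());bot.line_to(tcp_for([*SW[0],.13],tt),.08)
snap("scene","s5");snap("side","e5")
for n in("s5","e5"):
    d=np.load(n+".npz");c=d["R"]@[*SW[0],.13]+d["t"];uv=d["camera_matrix"]@(c/c[2]);print(n,uv[:2].round(1))
    u,v=uv[:2].astype(int);a=cv2.imread(f"pics/{n}.png")[v-50:v+50,u-66:u+67];print(u-66,v-50)
    cv2.imwrite(f"{n}c.png",cv2.resize(a,(399,300),interpolation=cv2.INTER_CUBIC))
cv2.imwrite("pics/c5.png",np.hstack([cv2.imread("s5c.png"),cv2.imread("e5c.png")]));print(bot.get_time_s())
E
```

```text
0 []
[ 0.   0.2 -0.2]
0.024943835984736765 60.000600814819336 [0.47446273 0.34266    0.00658377]
[-0.4 -0.3 -1.6] 0.02453516485547421 59.065091013908386
s5 [349.  216.6]
283 166
e5 [312.7 177.9]
246 127
30.7167
```

View pics/c5.png

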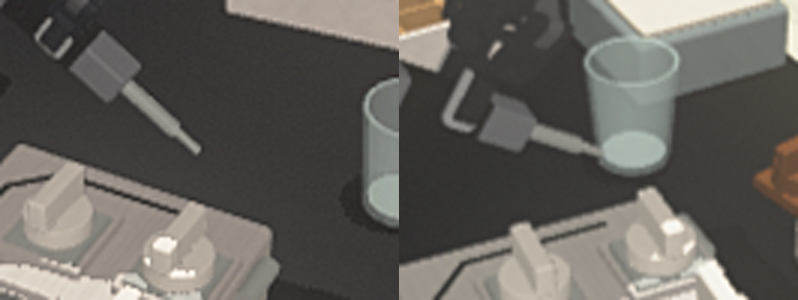

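The tip is within about a pixel of its predicted place in both views: scene crop (198,151) against (198,152), side crop (603,155) against (599,153). Next I'll descend to the seam start and look.

Run:
```python
from h import *
tt=np.load("tt.npy")
bot.line_to(tcp_for([*SW[0],.074],tt),.04);print(bot.get_contact_force().round(1),bot.get_grip_width())
L=[]
for n,m in(("scene","s6"),("side","e6")):
    d=snap(n,m);c=d["R"]@[*SW[0],.07]+d["t"];uv=d["camera_matrix"]@(c/c[2])
    u,v=uv[:2].astype(int);a=d["color"][v-34:v+33,u-34:u+33];print(((uv[:2]-[u-34,v-34])*400/67).round())
    L.append(cv2.resize(a,(400,400),interpolation=cv2.INTER_CUBIC))
cv2.imwrite("pics/c6.png",np.hstack(L))
```

```text
[ 0.3 -1.1 -1.5] 0.024932539109086597
[204. 205.]
[206. 206.]
```

View pics/c6.png

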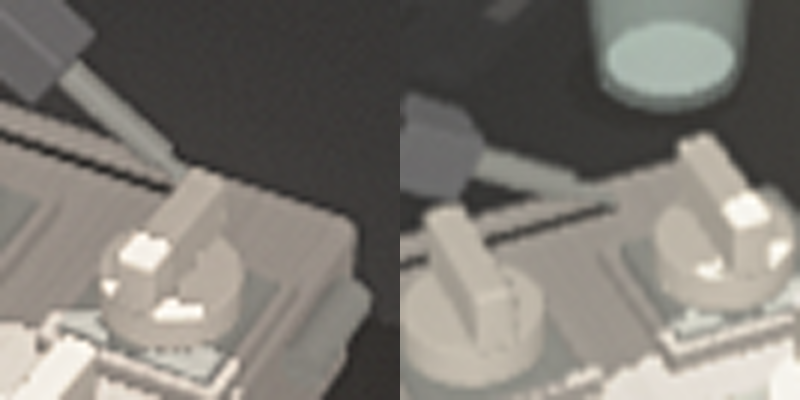

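Both views put the tip directly above the seam's rear-left end, about 4 mm high. Now I'll trace, watching the grip.

```bash
cat > trace.py <<'E'
from h import *
import sys
def chk(p):
    d=bot.read_camera("side");c=d["R"]@[*p,.072]+d["t"];uv=d["camera_matrix"]@(c/c[2]);u,v=uv[:2].astype(int)
    a=cv2.resize(d["color"][v-25:v+25,u-33:u+33],(264,200),interpolation=cv2.INTER_CUBIC)
    x,y=((uv[:2]-[u-33,v-25])*4).astype(int);cv2.line(a,(x-30,y),(x-8,y),(0,0,255),1);cv2.line(a,(x+8,y),(x+30,y),(0,0,255),1);return a
def trace(pts,z=.072):
    tt=np.load("tt.npy");L=[];bot.line_to(tcp_for([*pts[0],z],tt),.02);bot.dwell(.3);L.append(chk(pts[0]));w0=bot.get_grip_width()
    for a,b in zip(pts[:-1],pts[1:]):
        n=max(1,round(np.linalg.norm(b-a)/.0265))
        for k in range(1,n+1):
            p=a+(b-a)*k/n;bot.line_to(tcp_for([*p,z],tt),.02);w=bot.get_grip_width();f=bot.get_contact_force()
            if abs(w-w0)>.002 or bot.get_grasp_force()<40 or np.linalg.norm(f)>15: print("ALERT",p,w,bot.get_grasp_force(),f)
            if k==n//2 or k==n: bot.dwell(.3)
        L.append(chk(b));print(b.round(3),f.round(1),round(w,4),bot.get_time_s())
    return L
E
python3 - <<'E'
from trace import *
P=SW; L=trace(P)
cv2.imwrite("pics/c7.png",np.vstack([np.hstack(L[:3]),np.hstack(L[3:])]))
E
```

```text
[0.54  0.111] [ 0.5  0.4 -1.2] 0.0248 39.45
[0.509 0.082] [ 0.1  1.  -2. ] 0.0248 42.5167
[ 0.502 -0.068] [-0.3 -0.5 -0.7] 0.0249 51.5667
[ 0.53  -0.099] [ 0.9  0.6 -1.7] 0.0247 54.6333
[ 0.635 -0.104] [-0.3  0.6 -1.2] 0.025 61.15
```

View pics/c7.png

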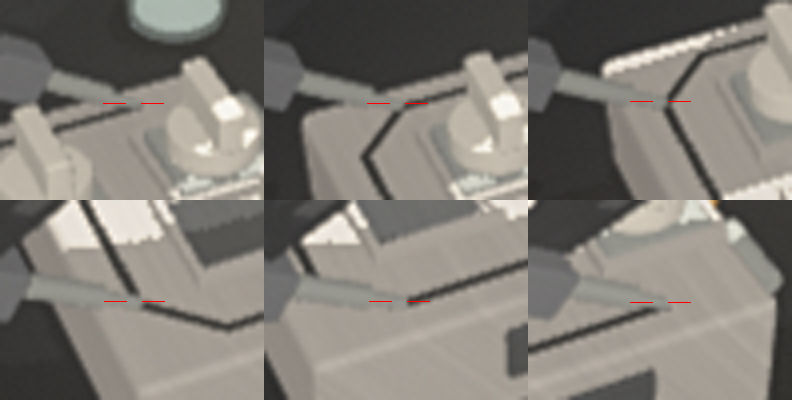

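The tip sits on the seam corner in all six frames and there were no grip alerts. Next I'll fit the pad from two views.

Run:
```python
from h import *
for n,P in(("w1",[(52,46),(122,62),(116,219),(53,206)]),("scene0",[(134,354),(226,427),(181,471),(87,391)])):
    d=np.load(n+".npz");q=np.array([pixplane(d,u,v,.008)[:2] for u,v in P]);print(n,q.round(3).tolist(),q.mean(0).round(4))
    e=np.diff(np.vstack([q,q[:1]]),axis=0);print(np.linalg.norm(e,axis=1).round(3),np.arctan2(e[:,1],e[:,0]).round(3))
d=np.load("w1.npz");c=cloud(d)
m=np.zeros((480,640),np.uint8);g=cv2.cvtColor(d["color"],cv2.COLOR_BGR2GRAY);
n,lab,st,ce=cv2.connectedComponentsWithStats(((g>80)).astype(np.uint8));l=lab[130,90];ct=max(cv2.findContours((lab==l).astype(np.uint8),0,2)[0],key=cv2.contourArea)
q=np.array([pixplane(d,*p[0],.008)[:2] for p in ct]);print(cv2.minAreaRect((q*1e3).astype(np.float32)))
for yaw in(-.2,.2):
  for s in (.04,.2): print(bot.inverse_kinematics([.5,-.36,s],down(yaw+np.pi/2)))
```

```text
w1 [[0.37, -0.375], [0.39, -0.28], [0.623, -0.329], [0.601, -0.426]] [ 0.4958 -0.3523]
[0.098 0.238 0.1   0.237] [ 1.36  -0.208 -1.788  2.922]
scene0 [[0.392, -0.282], [0.622, -0.332], [0.601, -0.422], [0.371, -0.377]] [ 0.4966 -0.3531]
[0.235 0.092 0.234 0.098] [-0.214 -1.807  2.95   1.352]
((495.68408203125, -353.3785400390625), (100.51217651367188, 239.8816680908203), 77.9900131225586)
[-7.56200772e-01  5.29351592e-01 -1.62184080e-01  8.79260655e-01
 -4.44089210e-16 -5.56200772e-01]
[-7.56200772e-01  4.31036529e-01  1.24803089e-01  1.26456289e+00
 -4.44089210e-16 -5.56200772e-01]
[-0.75620077  0.52935159 -0.16218408  0.87926066  0.         -0.95620077]
[-0.75620077  0.43103653  0.12480309  1.26456289  0.         -0.95620077]
```

Run:
```python
from h import *
P=[.4957,-.3530];o=down(-.21+np.pi/2)
t=bot.get_tool_pos();bot.line_to([t[0],t[1],t[2]+.12],.1);print(bot.get_grip_width())
bot.goto([*P,.2],o);print(bot.get_grip_width(),bot.get_grasp_force());bot.line_to([*P,.04],.12)
for z in np.arange(.03,.0135,-.002):
    bot.line_to([*P,z],.03);f=bot.get_contact_force()[2]
    if f>4: break
print(z,f);bot.gripper_to(.05);bot.line_to([*P,.2],.12);bot.dwell(.3)
snap("scene","s8");snap("side","e8")
a=[cv2.imread(f"pics/{n}.png") for n in("s8","e8")]
cv2.imwrite("pics/c8.png",np.hstack([cv2.resize(x,(400,300),interpolation=cv2.INTER_AREA) for x in a]))
w=cloud(np.load("s8.npz"));m=(w[...,2]>.025)&(w[...,2]<.045)&(abs(w[...,0]-.495)<.15)&(abs(w[...,1]+.353)<.07)
p=w[m];v=np.linalg.svd(p[:,:2]-p[:,:2].mean(0),full_matrices=False)[2][0];print(len(p),p.mean(0).round(3),np.median(p[:,2]),np.arctan(v[1]/v[0]),bot.get_time_s())
```

```text
0.024640379197832858
0.02483021664114213 58.96500885486603
0.013999999999999985 7.160662465262159
1201 [ 0.508 -0.356  0.033] 0.034117119418014256 -0.2070761765181667 69.9583
```

View pics/c8.png

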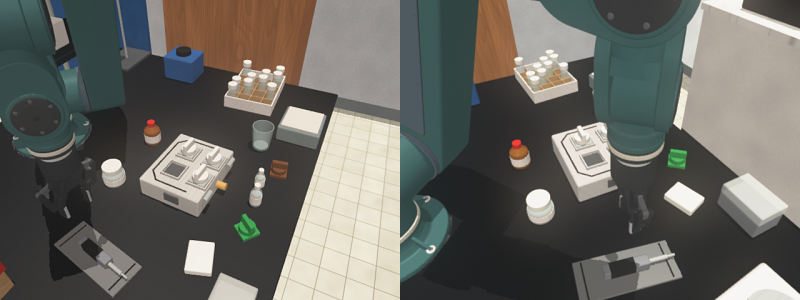

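The wand lies flat along the middle of the pad, and the bystanders are in place. I'll do a final cap check and sign off.

Run:
```python
from h import *
w=cloud(np.load("s8.npz"));ok=1
for c in[(.5668,.0494),(.6571,.0452),(.6528,-.0442)]:
    m=(abs(w[...,2]-.119)<.005)&(np.hypot(w[...,0]-c[0],w[...,1]-c[1])<.034);p=w[m][:,:2]
    v=np.linalg.svd(p-p.mean(0),full_matrices=False)[2][0];v*=np.sign(v[1]);a=np.arctan2(-v[0],v[1])-TH;print(a);ok&=abs(a)<.1
if ok: print(bot.sign_off())
```

```text
-0.046586295391914584
-0.04731919557799455
-0.03409522036465153
the job is handed in; nothing more can be done
None
```

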